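# Lock the tube rack on the rocking mixer

### The job

Secure the rack of blood tubes on the rocking mixer: with a fingertip, push the red upright post of the rack clamp along the long leg of its L-shaped slot to the corner, so that the clamp slides the rack up against the back stop, then push the post sideways round the corner to the very end of the short leg, so that the clamp is locked. Only push the post, without pinching it or shoving it hard. Do not touch the rack or its tubes, lift nothing, and leave the other things on the table where they are.

Things in the scene. Friction and masses are not known exactly. Their poses are not given: they have to be found in the camera images.
- mixer: White rocking mixer, fixed, 270 x 284 mm; its grey front panel with a dark display faces its own -x. Origin: centre of its underside, on the table; +x points from the front panel to the back stop, +y left, z up. Platform: black mat at the back (top at 74 mm) carrying the rack, between side lips at y = +-132 mm; steel plate with an L-shaped slot at the front (top at 77 mm).
- slot_corner (a point): Corner of the L-shaped slot, on the plate's top, 77 mm above the table, on the slot's centre line; axes as the mixer's. The long leg comes to it along the mixer's +x (50 mm); the short leg leaves it along the mixer's -y (45 mm). The inner corner is rounded (4 mm); the pin in the slot has 2 mm of play towards it.
- slot_end (a point): Closed end of the slot's short leg, where the locked post stands; 77 mm above the table, 45 mm from the corner along the mixer's -y.
- back_stop (a point): Middle of the foot of the back stop's front face, at x = +121 mm in the mixer's frame, 74 mm above the table: an upright aluminium lip 32 mm high that the rack has to stand against.
- pin_post (a point): Point on the axis of the red finger post, 122 mm above the table. Upright round column, 18 mm across from 102 to 137 mm above the table, mushroom head 26 mm across above it (top at 150 mm); below it a black block 36 x 28 mm (x, y; top at 97 mm) on two cross rods. A guide pin under it holds it to the slot. Push with under 35 N (its stops are hard).
- clamp_bar (a joint): How far the clamp (with the post) has been pushed along the mixer's +x, m: 0 at the slot's front end, 0.050 at the corner (end of travel). Friction 4 N, stays where left; rack and sprung pad add up to 5 N. With it move side blocks and arms (y = +-86 to 110 mm in the mixer's frame, top at 105 mm) and a front bar with pad, 55 to 82 mm ahead of the post, top at 113 mm.
- lock_pin (a joint): How far the post has been pushed across along the mixer's -y, m: 0 in the long leg, 0.045 at the end of the short leg (end of travel). Can move only when the carriage is at the corner. Friction about 1.5 N, it stays where it is left.
- rack: Blue tube rack with ivory end plates, 250 x 105 x 75 mm, loose on the mixer's mat, eight yellow-capped blood tubes fixed in it (caps rise to 117 mm above its underside). Origin: centre of its underside; its x runs along the 250 mm, roughly along the mixer's y. Starts 8 to 28 mm short of the back stop; against the stop its origin is at x = +69 mm in the mixer's frame.
- loose_tube: Capped blood tube lying on the table, 107 mm long, 18 mm thick; a bystander. Origin in its middle, at the table.
- timer: White lab timer lying on the table, 70 x 62 x 19 mm; a bystander.
- buffer_bottle: White bottle with a green cap, 51 mm across, 98 mm tall; a bystander.
- notes: Pad of yellow notes, 76 x 76 x 16 mm; a bystander.
- marker: Black marker pen lying on the table, 138 mm long, 12 mm thick; a bystander.
- control_bottle: Small amber bottle with a red cap, 34 mm across, 62 mm tall; a bystander.
- pen: Blue ball pen lying on the table, 142 mm long, 10 mm thick; a bystander.

How it is judged (in metres and radians):
On the way, in this order (a step that is already met when the one before it is completed fails the run):
1. the post is at the corner of the slot, the clamp fully forward, and not yet pushed across (value of joint clamp_bar above 0.045 m and value of joint lock_pin below 0.012 m), for 0.02 s.
2. the post is at the end of the short leg (value of joint clamp_bar above 0.045 m and value of joint lock_pin above 0.04 m), for 0.1 s.
At the end, for the whole second after the job is handed in: The post stands at the end of the short leg (within 5 mm of its end of travel, clamp within 5 mm of fully forward), and the rack stands flat on the mat against the back stop (within 4 mm, squared to within 0.03 rad) and still (all of step 2 and x of rack in the frame of mixer between 0.065 and 0.072 m and z of rack in the frame of mixer between 0.071 and 0.077 m and angle between the x axis of rack and the y axis of mixer, either way round below 0.03 rad and linear speed of rack below 0.01 m/s); the robot touches nothing.
It fails at once if the rack or its tubes are touched by the robot (contact force between any of the fingers, the arm and rack above 1 N).
It fails at once if the rack is lifted or tipped (z of rack in the frame of mixer above 0.085 m or angle between rack's own z axis and vertical above 0.12 rad).
It fails at once if the post is pinched, or shoved with more than 35 N (contact force between the fingers and lock_pin above 35 N).
It fails at once if a bystander is moved by more than 15 mm (distance of any of loose_tube, timer, buffer_bottle, notes, marker, control_bottle, pen from where it was at the start of the episode above 0.015 m).
It also fails if it takes over 42 s, if anything falls off the work surface, if the arm or the gripper's body presses on something with over 40 N, if the wrist force passes 120 N, or if a joint passes its speed limit or range.

### The arm

A 6-joint arm with a two-finger parallel gripper is mounted at the origin on a cart in front of the work surface, level with it; the furniture and walls round the work are solid. World frame = base frame: x ahead of the robot, y to its left, z up, the work surface at z = 0. Lengths are in m, angles in degrees, forces in N, time in s.
With the tool pointing down it reaches from about 0.325 to 1 m from the base axis. Payload 5.1 kg.
Tool frame: the origin (TCP) lies at the very end of the fingers, on their centre line; the grasp point (between the pads) lies 19 mm behind it; z points along the fingers, y is the line along which they close (so a half turn about z gives the same grasp; the last joint's range is limited). The gripper opens to 85 mm and grips with 20 to 120 N. Pads are 22 mm wide; open, the fingers measure 114 mm over their backs; the gripper's body (76 mm by 85 mm) begins 54 mm behind the grasp point. The pads swing forward as they close: fully open they stand 13 mm farther back than shut.
Start: joints at [60.756, 7.093, 94.555, -0, 78.352, -4.733], TCP at [0.27, 0.591, 0.231] pointing down, gripper open.
Joint ranges: [-149.61, 149.61], [-58.7, 133.49], [1.44, 155.28], [-77.14, 257.14], [18.33, 153.61], [-166.67, 166.67]. Speed limits (degrees/s): [147.25, 147.25, 180, 180, 180, 180].

### API

Orientations are given as [roll, pitch, yaw] about the fixed x, y, z axes, in that order (R = Rz(yaw) Ry(pitch) Rx(roll)).
In Python, from station import * gives the robot as it stands. The module is installed in compiled form; this text tells all that it offers.
- The arm moves only by the tool send_rows, never from a script. Its argument "moves" is a list of rows, each an object of numbers: "ax", "ay", "az": the turn, a rotation vector about the tool's x, y, z in degrees; "x", "y", "z": the shift along the tool's x, y, z in m; "fingers": the finger opening in m, from 0 to 0.0854. A call has 1 to 20 rows; each row is the pose to reach, as a shift and turn from the pose commanded when the call began, along the tool's axes at that moment; what a row does not reach only later rows make up. A row lasts 1/10 s, in which the tool goes at most 50 mm and 8.59 degrees, less where a joint would pass 70% of its speed; a pose out of reach is approached as far as the arm can. A call with a gripper value outside its range is refused whole. The fingers move at their own pace and stop on an object; the grip force is fixed at half the most. Time passes only in rows, so rows that repeat a pose let the fingers close. It gives the time, the measured TCP pose, the force, the opening and the grip force at its end, in the units of the state.
- observe(): the state, without advancing time (a new reading comes with each control period).
- read_camera(name): name is "scene" or "top"; returns a dict with "pixels" (480x640x3 uint8, blue, green, red), "z_map" (480x640 float32, m along the optical axis (not along the pixel's ray), 0 where there is no reading), "fx", "fy", "cx", "cy" (pixels), "extrinsics" (4x4, takes a point from camera to world coordinates). Camera axes: x right, y down, z forward; pixel columns grow to the right and rows downward; lengths in m; the calibration is good to about 2 mm. A picture is of the moment at which its call begins.
- job_done(): hands the job in; it is judged then, once.
The state is a dict: "time_s": time; "qpos": joint angles; "joint_vel": joint speeds; "joint_torque": joint torques, N m; "tool_pos": TCP position; "tool_rot": TCP orientation; "force": force on the tool from outside, world axes, zero at the start; "moment": the same for the moment, N m; "gripper_width": opening from 0.0 (shut) to 1.0 (fully open); "grasp_force": force on a finger pad.
Only numpy, scipy, OpenCV 4.12 (cv2) and the standard library are available. Lean on these libraries where they do the work, as an engineer would, in place of code of your own. Each camera call takes 0.05 s, during which the arm holds its last target. There are 200 camera calls.

## Working session

There is one attempt and no reset: what is moved stays moved. The work goes in short steps, Python scripts to look and compute and a tool call to move; the robot and the scene stay as the last step left them, time stands still between calls to the robot, and variables do not carry over. Pictures are saved under pics/ and viewed, at most 10 in all, crops included, and the job is handed in when it is done.

Besides the shell and the picture viewer there is one more tool, called after "Request:" as name([rows], argument=value, ...), one row to a line, values as JSON. send_rows: Moves the arm, as the interface text tells. Its arguments: {"type":"object","properties":{"moves":{"type":"array","items":{"type":"object","properties":{"ax":{"type":"number"},"ay":{"type":"number"},"az":{"type":"number"},"x":{"type":"number"},"y":{"type":"number"},"z":{"type":"number"},"fingers":{"type":"number"}}}}},"required":["moves"]}

```bash
mkdir -p pics; python3 - <<'E'
from station import *
import cv2,numpy as np,pickle
s=observe();print(s)
for n in("scene","top"):
    c=read_camera(n);pickle.dump(c,open(n+'.pkl','wb'));cv2.imwrite(f'pics/{n}0.png',c['pixels']);print(n,c['fx'],c['cx'],c['cy'],c['extrinsics'].round(3).tolist())
E
```

```text
{'time_s': 0.0, 'qpos': array([ 6.07564895e+01,  7.13160143e+00,  9.46358630e+01, -3.86676686e-04,
        7.83512037e+01, -4.73220102e+00]), 'joint_vel': array([ 0.03625108,  0.05013715, -0.06129207, -0.00743789, -0.05186608,
        0.02311689]), 'joint_torque': array([-1.19461110e-03, -4.23626125e+01, -3.65440893e+01, -1.66218351e-04,
        7.07281361e-03, -3.80233914e-06]), 'tool_pos': array([0.26938595, 0.59086593, 0.23005604]), 'tool_rot': array([-1.79881705e+02, -9.41269556e-03,  1.55488759e+02]), 'force': array([ 0.2703628 ,  0.20387249, -0.17619451]), 'moment': array([ 0.00762994, -0.03864202, -0.05930939]), 'grasp_force': 0.0, 'gripper_width': 1.001990284729488}
scene 446.3437345708783 317.2007710766049 230.0630832950603 [[0.717, -0.315, 0.622, -0.396], [-0.697, -0.347, 0.627, -0.966], [0.018, -0.884, -0.468, 0.778], [0.0, 0.0, 0.0, 1.0]]
top 476.8815470895311 331.24661548349195 244.10217185908735 [[-0.007, -0.981, 0.196, 0.238], [-1.0, 0.004, -0.016, -0.006], [0.015, -0.196, -0.981, 1.516], [0.0, 0.0, 0.0, 1.0]]
```

View pics/scene0.png

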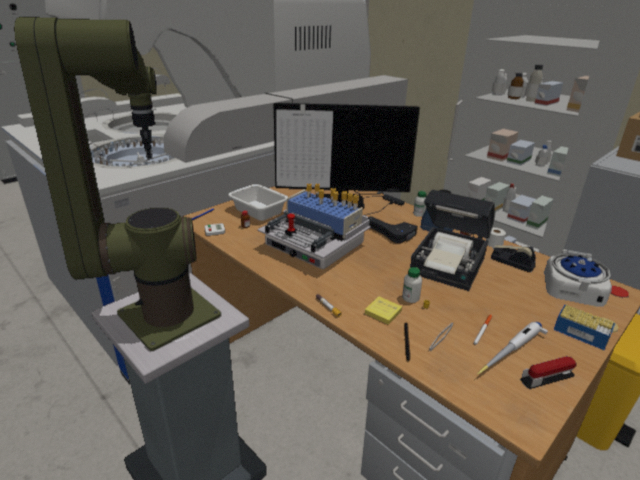

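View pics/top0.png

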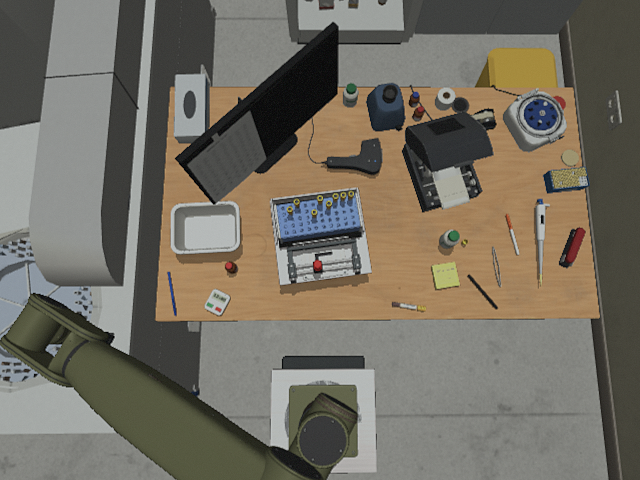

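The scene view shows the red post at about (291,222). In the top view it is at (318,266), with the slot's dark short leg at (323,253) going right. Next I'll measure.

```bash
cat > h.py <<'E'
import numpy as np,cv2
def pts(c):
    v,u=np.mgrid[:480,:640];d=c['z_map'];P=np.stack([(u-c['cx'])/c['fx']*d,(v-c['cy'])/c['fy']*d,d],-1)
    return P@c['extrinsics'][:3,:3].T+c['extrinsics'][:3,3]
def red(c):
    h=cv2.cvtColor(c['pixels'],cv2.COLOR_BGR2HSV);return ((h[...,0]<8)|(h[...,0]>172))&(h[...,1]>150)&(h[...,2]>70)
def ray(c,u,v,z):
    E=c['extrinsics'];d=E[:3,:3]@[(u-c['cx'])/c['fx'],(v-c['cy'])/c['fy'],1];return E[:3,3]+d*(z-E[2,3])/d[2]
E
python3 - <<'E'
import pickle
from h import *
C={n:pickle.load(open(n+'.pkl','rb')) for n in('scene','top')}
for n,c in C.items():
    P=pts(c);m=red(c)&(P[...,2]>.09)&(P[...,2]<.17)&(P[...,0]>.25)&(P[...,0]<.7)&(abs(P[...,1])<.3)
    q=P[m];print(n,m.sum(),'median',np.median(q,0).round(4),'min',q.min(0).round(3),'max',q.max(0).round(3))
    t=q[q[:,2]>.1465];print(' top',len(t),t.mean(0).round(4), np.argwhere(m).mean(0).round(1))
c=C['top'];P=pts(c);reg=(P[...,2]>.04)&(P[...,0]>.3)&(P[...,0]<.72)&(P[...,1]>-.12)&(P[...,1]<.2)&(P[...,2]<.25)
q=P[reg];print('region',q.min(0),q.max(0))
r=cv2.minAreaRect(q[:,:2].astype(np.float32)*1000);print('mixer rect',r)
h=cv2.cvtColor(c['pixels'],cv2.COLOR_BGR2HSV)
b=reg&(h[...,0]>105)&(h[...,0]<125)&(h[...,1]>80)&(P[...,2]>.13);print('rack',b.sum(),cv2.minAreaRect(P[b][:,:2].astype(np.float32)*1000))
im=cv2.resize(c['pixels'][180:295,262:380],None,fx=5,fy=5,interpolation=cv2.INTER_CUBIC);s=C['scene']['pixels'][175:275,250:380]
cv2.imwrite('pics/crop.png',im);print(im.shape)
E
```

```text
scene 89 median [0.4479 0.0066 0.1267] min [ 0.44  -0.004  0.094] max [0.504 0.085 0.149]
 top 10 [0.4533 0.0083 0.1482] [221.7 290.7]
top 74 median [0.4492 0.0126 0.148 ] min [0.44  0.001 0.093] max [0.465 0.025 0.155]
 top 47 [0.4512 0.0121 0.15  ] [265.2 317.2]
region [ 0.40055264 -0.11999338  0.06028271] [0.70122944 0.16147701 0.19840636]
mixer rect ((550.6122436523438, 4.529510498046875), (267.9654846191406, 284.2489929199219), 7.562311172485352)
rack 2099 ((598.1820068359375, 9.586471557617188), (104.24678039550781, 236.37896728515625), 8.652091979980469)
(575, 590, 3)
```

View pics/crop.png

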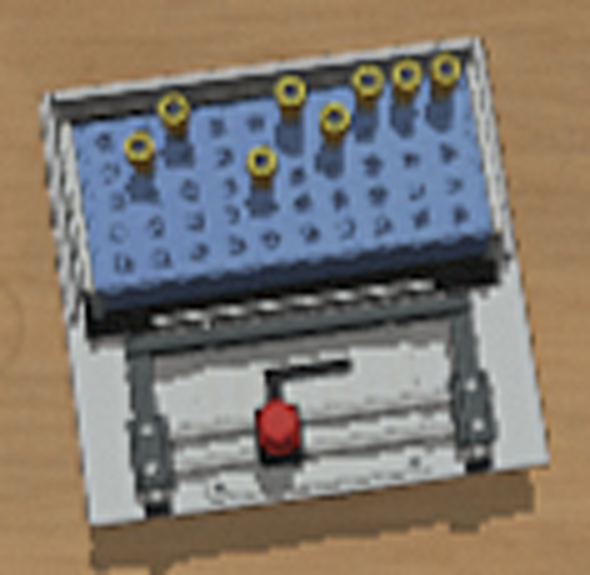

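The crop shows the red head at (279,428), the slot corner near (272,378) and the slot end near (348,366). The mixer is turned about 7° left. I'll refine the yaw without clipping the region.

```bash
python3 - <<'E'
import pickle
from h import *
c=pickle.load(open('top.pkl','rb'));P=pts(c)
reg=(P[...,2]>.03)&(P[...,0]>.3)&(P[...,0]<.72)&(P[...,1]>-.2)&(P[...,1]<.25)&(P[...,2]<.25)
n,l,st,_=cv2.connectedComponentsWithStats(reg.astype(np.uint8));k=1+st[1:,4].argmax();m=l==k
r=cv2.minAreaRect(P[m][:,:2].astype(np.float32)*1000);print(r,st[k])
# front edge and side edges: outermost points
q=P[m][:,:2]
hi=m&(P[...,2]<.1);Q=P[hi]
# front edge: lowest row per column
e=[]
for u in range(st[k,0]+4,st[k,0]+st[k,2]-12):
    v=np.where(m[:,u])[0].max(); e.append([u,v,*P[v,u]])
e=np.array(e);p=np.polyfit(e[:,3],e[:,2],1);res=abs(np.polyval(p,e[:,3])-e[:,2]);g=res<.004;p=np.polyfit(e[g,3],e[g,2],1);print('front yaw',-np.degrees(np.arctan(p[0])),p,g.mean(),e[g,4].mean())
for s in('min','max'):
    e=[]
    for v in range(st[k,1]+30,st[k,1]+st[k,3]-12):
        u=getattr(np.where(m[v])[0],s)();e.append(P[v,u])
    e=np.array(e);p=np.polyfit(e[:,0],e[:,1],1);g=abs(np.polyval(p,e[:,0])-e[:,1])<.004;p=np.polyfit(e[g,0],e[g,1],1);print(s,'yaw',np.degrees(np.arctan(p[0])),p,g.mean())
# back stop top: z~.106 far side
# slot dark pixels
z77=(abs(P[...,2]-.077)<.012)
a,b=ray(c,316.4,255.6,.077),ray(c,331.6,253.2,.077);print('slot',a,b,np.degrees(np.arctan2(*(a-b)[:2]))) 
for y in (6.5,7,7.5):
    t=np.radians(y);X=np.array([np.cos(t),np.sin(t)]);Y=np.array([-X[1],X[0]]);o=np.array([.4515,.012])
    d=(q-o);print(y,'extent rel post x',np.percentile(d@X,[0,.2,99.8,100]).round(4),'y',np.percentile(d@Y,[0,.2,99.8,100]).round(4),'corner',((a[:2]-o)@X).round(4),((a[:2]-o)@Y).round(4),'end',((b[:2]-o)@X).round(4),((b[:2]-o)@Y).round(4))
E
```

```text
((550.5426025390625, 3.9900665283203125), (267.9083557128906, 285.129638671875), 7.633955001831055) [ 270  188  102   98 7927]
front yaw 6.795034578094671 [-0.11915489  0.41821965] 0.2558139534883721 0.06982637790373247
min yaw 7.591306269977228 [0.13327405 0.072651  ] 1.0
max yaw 7.618573530949922 [ 0.13375844 -0.21049434] 1.0
slot [0.4896121  0.01541246 0.077     ] [ 0.4968623  -0.03117994  0.077     ] -8.84480896827676
6.5 extent rel post x [-0.0381 -0.0366  0.2299  0.2341] y [-0.1628 -0.1607  0.123   0.1252] corner 0.0383 -0.0009 end 0.0402 -0.048
7 extent rel post x [-0.0374 -0.0362  0.2291  0.2328] y [-0.1627 -0.1612  0.1218  0.1233] corner 0.0382 -0.0013 end 0.0398 -0.0484
7.5 extent rel post x [-0.0368 -0.036   0.2287  0.2314] y [-0.1634 -0.1619  0.121   0.1219] corner 0.0382 -0.0016 end 0.0393 -0.0487
```

Request:
send_rows([
  {"x": -0.01, "y": -0.013, "az": 2, "fingers": 0},
  {"x": -0.03, "y": -0.04, "az": 5, "fingers": 0},
  {"x": -0.055, "y": -0.074, "az": 9, "fingers": 0},
  {"x": -0.08, "y": -0.107, "az": 13, "fingers": 0},
  {"x": -0.105, "y": -0.14, "az": 17, "fingers": 0},
  {"x": -0.13, "y": -0.174, "az": 21, "fingers": 0},
  {"x": -0.155, "y": -0.207, "az": 25, "fingers": 0},
  {"x": -0.18, "y": -0.241, "az": 29, "fingers": 0},
  {"x": -0.205, "y": -0.274, "az": 33, "fingers": 0},
  {"x": -0.23, "y": -0.308, "az": 37, "fingers": 0},
  {"x": -0.255, "y": -0.341, "az": 41, "fingers": 0},
  {"x": -0.28, "y": -0.375, "az": 45, "fingers": 0},
  {"x": -0.305, "y": -0.408, "az": 49, "fingers": 0},
  {"x": -0.33, "y": -0.441, "az": 53, "fingers": 0},
  {"x": -0.348, "y": -0.465, "az": 56, "fingers": 0},
  {"x": -0.3586, "y": -0.4806, "az": 57.9, "fingers": 0},
  {"x": -0.3586, "y": -0.4806, "az": 57.9, "fingers": 0},
  {"x": -0.3586, "y": -0.4806, "az": 57.9, "fingers": 0},
])

```text
validation failed for argument at $.mo...
```

Request:
send_rows([
  {"ax": 0, "ay": 0, "az": 2, "x": -0.01, "y": -0.013, "z": 0, "fingers": 0.0},
])

```text
time_s: 0.2
tool_pos: [0.2729, 0.5758, 0.2303]
tool_rot: [-179.9, -0.0, 153.5]
force: [0.7, 0.2, -0.6]
gripper_width: 0.858
grasp_force: 0.0
```

Request:
send_rows([
  {"ax": 0, "ay": 0, "az": 3, "x": -0.02, "y": -0.025, "z": 0, "fingers": 0},
  {"ax": 0, "ay": 0, "az": 7, "x": -0.047, "y": -0.058, "z": 0, "fingers": 0},
  {"ax": 0, "ay": 0, "az": 11, "x": -0.073, "y": -0.091, "z": 0, "fingers": 0},
  {"ax": 0, "ay": 0, "az": 15, "x": -0.1, "y": -0.125, "z": 0, "fingers": 0},
  {"ax": 0, "ay": 0, "az": 19, "x": -0.127, "y": -0.158, "z": 0, "fingers": 0},
  {"ax": 0, "ay": 0, "az": 23, "x": -0.153, "y": -0.191, "z": 0, "fingers": 0},
  {"ax": 0, "ay": 0, "az": 27, "x": -0.18, "y": -0.225, "z": 0, "fingers": 0},
  {"ax": 0, "ay": 0, "az": 31, "x": -0.207, "y": -0.258, "z": 0, "fingers": 0},
  {"ax": 0, "ay": 0, "az": 35, "x": -0.233, "y": -0.291, "z": 0, "fingers": 0},
  {"ax": 0, "ay": 0, "az": 39, "x": -0.26, "y": -0.325, "z": 0, "fingers": 0},
  {"ax": 0, "ay": 0, "az": 43, "x": -0.287, "y": -0.358, "z": 0, "fingers": 0},
  {"ax": 0, "ay": 0, "az": 47, "x": -0.313, "y": -0.391, "z": 0, "fingers": 0},
  {"ax": 0, "ay": 0, "az": 51, "x": -0.34, "y": -0.424, "z": 0, "fingers": 0},
  {"ax": 0, "ay": 0, "az": 54, "x": -0.357, "y": -0.445, "z": 0, "fingers": 0},
  {"ax": 0, "ay": 0, "az": 55.9, "x": -0.3646, "y": -0.455, "z": 0, "fingers": 0},
  {"ax": 0, "ay": 0, "az": 55.9, "x": -0.3646, "y": -0.455, "z": 0, "fingers": 0},
  {"ax": 0, "ay": 0, "az": 55.9, "x": -0.3646, "y": -0.455, "z": 0, "fingers": 0},
])

```text
time_s: 1.9
tool_pos: [0.3963, 0.0057, 0.2309]
tool_rot: [-180.0, -0.0, 97.6]
force: [-1.1, 0.4, 0.6]
gripper_width: 0.001
grasp_force: 0.0
```

```bash
python3 - <<'E'
from station import *
from h import *
s=observe();print(s['time_s'],s['tool_pos'],s['tool_rot'],s['force'],s['qpos'])
c=read_camera('scene');im=c['pixels'][130:290,200:400];cv2.imwrite('pics/s1.png',cv2.resize(im,None,fx=3.5,fy=3.5,interpolation=cv2.INTER_CUBIC))
E
```

```text
1.9 [0.39626963 0.0057116  0.23094493] [-1.79961579e+02 -3.37827904e-02  9.75962407e+01] [-1.07143613  0.39454667  0.57802875] [-6.96331970e+00 -2.77153404e+01  1.24757970e+02  2.32123716e-02
  8.30030502e+01 -1.45624086e+01]
```

View pics/s1.png

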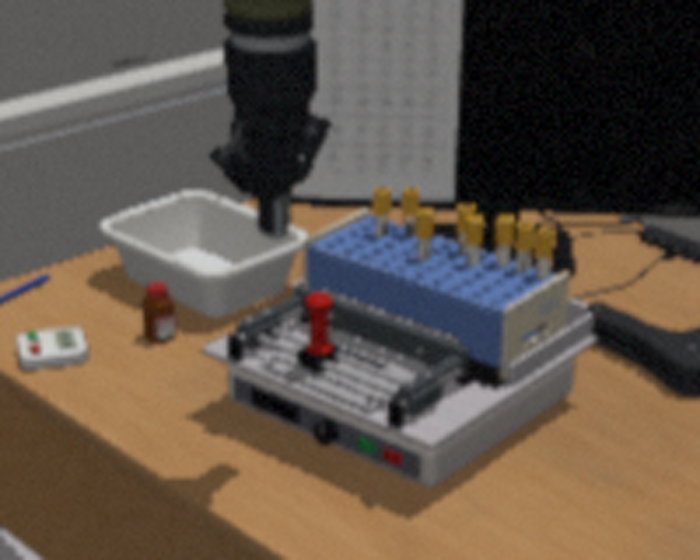

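The gripper is closed and stands behind the post, which is at (318,330) in the crop; its knuckles flare along tool y. I'll turn it 90° so the flare runs along the mixer's y, away from the rack, and then lower it.

Request:
send_rows([
  {"ax": 0, "ay": 0, "az": -5, "x": 0, "y": 0, "z": 0, "fingers": 0},
  {"ax": 0, "ay": 0, "az": -13, "x": 0, "y": 0, "z": 0, "fingers": 0},
  {"ax": 0, "ay": 0, "az": -21, "x": 0, "y": 0, "z": 0, "fingers": 0},
  {"ax": 0, "ay": 0, "az": -29, "x": 0, "y": 0, "z": 0, "fingers": 0},
  {"ax": 0, "ay": 0, "az": -37, "x": 0, "y": 0, "z": 0, "fingers": 0},
  {"ax": 0, "ay": 0, "az": -45, "x": 0, "y": 0, "z": 0, "fingers": 0},
  {"ax": 0, "ay": 0, "az": -53, "x": 0, "y": 0, "z": 0, "fingers": 0},
  {"ax": 0, "ay": 0, "az": -61, "x": 0, "y": 0, "z": 0, "fingers": 0},
  {"ax": 0, "ay": 0, "az": -69, "x": 0, "y": 0, "z": 0, "fingers": 0},
  {"ax": 0, "ay": 0, "az": -77, "x": 0, "y": 0, "z": 0, "fingers": 0},
  {"ax": 0, "ay": 0, "az": -85, "x": 0, "y": 0, "z": 0.01, "fingers": 0},
  {"ax": 0, "ay": 0, "az": -90, "x": 0, "y": 0, "z": 0.03, "fingers": 0},
  {"ax": 0, "ay": 0, "az": -90, "x": 0, "y": 0, "z": 0.055, "fingers": 0},
  {"ax": 0, "ay": 0, "az": -90, "x": 0, "y": 0, "z": 0.08, "fingers": 0},
  {"ax": 0, "ay": 0, "az": -90, "x": 0, "y": 0, "z": 0.1, "fingers": 0},
  {"ax": 0, "ay": 0, "az": -90, "x": 0, "y": 0, "z": 0.113, "fingers": 0},
  {"ax": 0, "ay": 0, "az": -90, "x": 0, "y": 0, "z": 0.119, "fingers": 0},
  {"ax": 0, "ay": 0, "az": -90, "x": 0, "y": 0, "z": 0.119, "fingers": 0},
])

```text
time_s: 3.75
tool_pos: [0.3962, 0.006, 0.1119]
tool_rot: [180.0, -0.1, -172.4]
force: [0.1, 0.6, -0.1]
gripper_width: -0.003
grasp_force: 0.0
```

Request:
send_rows([
  {"ax": 0, "ay": 0, "az": 0, "x": -0.005, "y": 0, "z": 0, "fingers": 0},
  {"ax": 0, "ay": 0, "az": 0, "x": -0.013, "y": 0, "z": 0, "fingers": 0},
  {"ax": 0, "ay": 0, "az": 0, "x": -0.02, "y": 0, "z": 0, "fingers": 0},
  {"ax": 0, "ay": 0, "az": 0, "x": -0.025, "y": 0, "z": 0, "fingers": 0},
  {"ax": 0, "ay": 0, "az": 0, "x": -0.028, "y": 0, "z": 0, "fingers": 0},
  {"ax": 0, "ay": 0, "az": 0, "x": -0.03, "y": 0, "z": 0, "fingers": 0},
  {"ax": 0, "ay": 0, "az": 0, "x": -0.032, "y": 0, "z": 0, "fingers": 0},
  {"ax": 0, "ay": 0, "az": 0, "x": -0.034, "y": 0, "z": 0, "fingers": 0},
  {"ax": 0, "ay": 0, "az": 0, "x": -0.036, "y": 0, "z": 0, "fingers": 0},
  {"ax": 0, "ay": 0, "az": 0, "x": -0.038, "y": 0, "z": 0, "fingers": 0},
  {"ax": 0, "ay": 0, "az": 0, "x": -0.04, "y": 0, "z": 0, "fingers": 0},
])

```text
time_s: 4.85
tool_pos: [0.4358, 0.0108, 0.1121]
tool_rot: [180.0, -0.1, -172.4]
force: [-5.0, -0.6, 1.6]
gripper_width: -0.002
grasp_force: 2.2
```

Request:
send_rows([
  {"ax": 0, "ay": 0, "az": 0, "x": -0.002, "y": 0, "z": 0, "fingers": 0},
  {"ax": 0, "ay": 0, "az": 0, "x": -0.004, "y": 0, "z": 0, "fingers": 0},
  {"ax": 0, "ay": 0, "az": 0, "x": -0.006, "y": 0, "z": 0, "fingers": 0},
  {"ax": 0, "ay": 0, "az": 0, "x": -0.008, "y": 0, "z": 0, "fingers": 0},
  {"ax": 0, "ay": 0, "az": 0, "x": -0.01, "y": 0, "z": 0, "fingers": 0},
  {"ax": 0, "ay": 0, "az": 0, "x": -0.012, "y": 0, "z": 0, "fingers": 0},
  {"ax": 0, "ay": 0, "az": 0, "x": -0.014, "y": 0, "z": 0, "fingers": 0},
  {"ax": 0, "ay": 0, "az": 0, "x": -0.016, "y": 0, "z": 0, "fingers": 0},
  {"ax": 0, "ay": 0, "az": 0, "x": -0.018, "y": 0, "z": 0, "fingers": 0},
  {"ax": 0, "ay": 0, "az": 0, "x": -0.02, "y": 0, "z": 0, "fingers": 0},
])

```text
time_s: 5.85
tool_pos: [0.4555, 0.0134, 0.1121]
tool_rot: [180.0, -0.1, -172.4]
force: [-6.5, -0.3, 3.1]
gripper_width: 0.004
grasp_force: 3.3
```

```bash
cat > m.py <<'E'
from station import *
from h import *
t=np.radians(7.6);X=np.array([np.cos(t),np.sin(t)]);Y=np.array([-X[1],X[0]]);o=np.array([.5505,.004])
for n in('scene','top'):
    c=read_camera(n);P=pts(c);m=red(c)&(P[...,2]>.1)&(P[...,2]<.17)&(P[...,0]>.4)&(P[...,0]<.6)&(P[...,1]>-.08)&(P[...,1]<.05)
    v,u=np.argwhere(m&(P[...,2]>.13)).mean(0);q=P[m].mean(0)
    d=q[:2]-o;print(n,m.sum(),'post mixer',d@X,d@Y)
    if n=='top':
        h=cv2.cvtColor(c['pixels'],cv2.COLOR_BGR2HSV)
        b=(P[...,0]<.72)&(P[...,0]>.4)&(abs(P[...,1])<.2)&(h[...,0]>105)&(h[...,0]<125)&(h[...,1]>80)&(P[...,2]>.13)
        r=cv2.minAreaRect(P[b][:,:2].astype(np.float32)*1000);d=np.array(r[0])/1000-o;print('rack',r,d@X,d@Y)
    cv2.imwrite(f'pics/{n}_m.png',cv2.resize(c['pixels'][170:300,240:400],None,fx=4,fy=4,interpolation=cv2.INTER_CUBIC))
s=observe();print(s['tool_pos'],s['force'])
E
python3 m.py
```

```text
scene 24 post mixer -0.0763519105417278 0.01246461051901135
top 0 post mixer nan nan
rack ((542.5875244140625, 1.4062347412109375), (244.44300842285156, 236.4256591796875), 7.426272869110107) -0.008186010792943886 -0.001524504973282585
[0.45580568 0.01344483 0.11213928] [-5.14608866 -1.18424153  3.23916305]m.py:6: RuntimeWarning: Mean of empty slice.
  v,u=np.argwhere(m&(P[...,2]>.13)).mean(0);q=P[m].mean(0)
  ret = um.true_divide(
```

Request:
send_rows([
  {"ax": 0, "ay": 0, "az": 0, "x": -0.002, "y": 0, "z": 0, "fingers": 0},
  {"ax": 0, "ay": 0, "az": 0, "x": -0.004, "y": 0, "z": 0, "fingers": 0},
  {"ax": 0, "ay": 0, "az": 0, "x": -0.005, "y": 0, "z": 0, "fingers": 0},
  {"ax": 0, "ay": 0, "az": 0, "x": -0.006, "y": 0, "z": 0, "fingers": 0},
  {"ax": 0, "ay": 0, "az": 0, "x": -0.007, "y": 0, "z": 0, "fingers": 0},
])

```text
time_s: 6.45
tool_pos: [0.4625, 0.0143, 0.1121]
tool_rot: [180.0, -0.1, -172.4]
force: [-6.6, -1.2, 3.6]
gripper_width: -0.001
grasp_force: 3.2
```

Request:
send_rows([
  {"ax": 0, "ay": 0, "az": 0, "x": -0.001, "y": 0, "z": 0, "fingers": 0},
  {"ax": 0, "ay": 0, "az": 0, "x": -0.002, "y": 0, "z": 0, "fingers": 0},
])

```text
time_s: 6.65
tool_pos: [0.4644, 0.0146, 0.1121]
tool_rot: [180.0, -0.1, -172.4]
force: [-6.2, -0.8, 2.8]
gripper_width: -0.001
grasp_force: 3.2
```

Request:
send_rows([
  {"ax": 0, "ay": 0, "az": 0, "x": -0.001, "y": 0, "z": 0, "fingers": 0},
  {"ax": 0, "ay": 0, "az": 0, "x": -0.002, "y": 0, "z": 0, "fingers": 0},
])

```text
time_s: 6.85
tool_pos: [0.4664, 0.0149, 0.1121]
tool_rot: [180.0, -0.1, -172.4]
force: [-6.2, -2.0, 3.2]
gripper_width: -0.001
grasp_force: 3.2
```

Request:
send_rows([
  {"ax": 0, "ay": 0, "az": 0, "x": -0.001, "y": 0, "z": 0, "fingers": 0},
  {"ax": 0, "ay": 0, "az": 0, "x": -0.002, "y": 0, "z": 0, "fingers": 0},
])

```text
time_s: 7.05
tool_pos: [0.4683, 0.0151, 0.1121]
tool_rot: [180.0, -0.1, -172.4]
force: [-7.4, -0.9, 2.7]
gripper_width: 0.002
grasp_force: 3.5
```

```bash
python3 m.py 2>/dev/null
```

```text
scene 27 post mixer -0.063031852247215 0.013936296778155005
top 0 post mixer nan nan
rack ((596.2794189453125, 8.514991760253906), (156.8312530517578, 236.81739807128906), 7.845892429351807) 0.045974407994531376 -0.0015792907009042137
[0.46840094 0.0151336  0.11212901] [-5.98637124 -1.21606379  3.07714233]
```

View pics/scene_m.png

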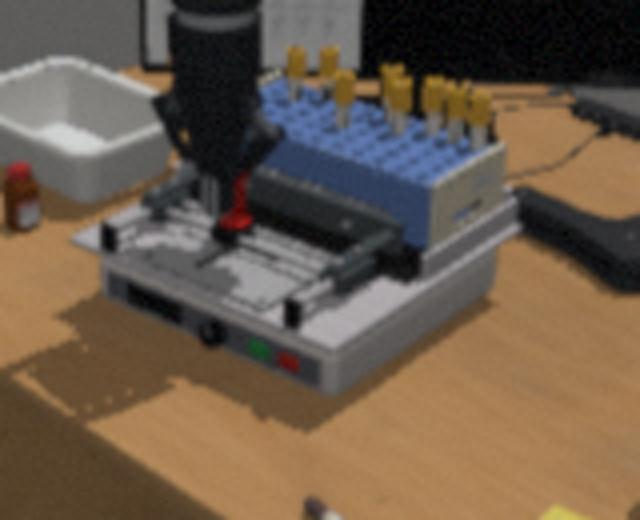

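The clamp bar is now close to the rack, and the finger is behind the post at (238,205). I'll continue in small steps.

Request:
send_rows([
  {"ax": 0, "ay": 0, "az": 0, "x": -0.001, "y": 0, "z": 0, "fingers": 0},
  {"ax": 0, "ay": 0, "az": 0, "x": -0.0015, "y": 0, "z": 0, "fingers": 0},
])

```text
time_s: 7.35
tool_pos: [0.4697, 0.0153, 0.1121]
tool_rot: [180.0, -0.1, -172.4]
force: [-7.2, -1.4, 2.7]
gripper_width: 0.001
grasp_force: 3.6
```

Request:
send_rows([
  {"ax": 0, "ay": 0, "az": 0, "x": -0.001, "y": 0, "z": 0, "fingers": 0},
  {"ax": 0, "ay": 0, "az": 0, "x": -0.0015, "y": 0, "z": 0, "fingers": 0},
])

```text
time_s: 7.55
tool_pos: [0.4709, 0.0155, 0.1121]
tool_rot: [180.0, -0.2, -172.4]
force: [-9.0, -1.7, 5.2]
gripper_width: 0.001
grasp_force: 4.7
```

Request:
send_rows([
  {"ax": 0, "ay": 0, "az": 0, "x": -0.001, "y": 0, "z": 0, "fingers": 0},
])

```text
time_s: 7.65
tool_pos: [0.4711, 0.0155, 0.1121]
tool_rot: [180.0, -0.3, -172.4]
force: [-13.5, -1.7, 8.3]
gripper_width: -0.0
grasp_force: 7.0
```

Request:
send_rows([
  {"ax": 0, "ay": 0, "az": 0, "x": -0.001, "y": 0, "z": 0, "fingers": 0},
  {"ax": 0, "ay": 0, "az": 0, "x": -0.001, "y": 0, "z": 0, "fingers": 0},
])

```text
time_s: 7.85
tool_pos: [0.4712, 0.0155, 0.1121]
tool_rot: [180.0, -0.5, -172.4]
force: [-15.1, -1.8, 9.7]
gripper_width: 0.001
grasp_force: 8.1
```

Request:
send_rows([
  {"ax": 0, "ay": 0, "az": 0, "x": 0.005, "y": 0, "z": 0, "fingers": 0},
  {"ax": 0, "ay": 0, "az": 0, "x": 0.013, "y": 0, "z": 0, "fingers": 0},
  {"ax": 0, "ay": 0, "az": 0, "x": 0.02, "y": 0.005, "z": 0, "fingers": 0},
  {"ax": 0, "ay": 0, "az": 0, "x": 0.02, "y": 0.02, "z": 0, "fingers": 0},
  {"ax": 0, "ay": 0, "az": 0, "x": 0.02, "y": 0.035, "z": 0, "fingers": 0},
  {"ax": 0, "ay": 0, "az": 0, "x": 0.02, "y": 0.047, "z": 0, "fingers": 0},
  {"ax": 0, "ay": 0, "az": 0, "x": 0.02, "y": 0.05, "z": 0, "fingers": 0},
  {"ax": 0, "ay": 0, "az": 0, "x": 0.02, "y": 0.05, "z": 0, "fingers": 0},
])

```text
time_s: 8.65
tool_pos: [0.4474, 0.0632, 0.1124]
tool_rot: [-180.0, 0.0, -172.3]
force: [0.1, 0.1, -0.1]
gripper_width: 0.002
grasp_force: 0.0
```

```bash
python3 m.py 2>/dev/null
```

```text
scene 74 post mixer -0.06020581111960808 0.017183753546270584
top 0 post mixer nan nan
rack ((545.8570556640625, 1.9556427001953125), (258.2186279296875, 236.5511932373047), 7.453652858734131) -0.004872537895172073 -0.0014123396673572427
[0.447567   0.06261685 0.11238664] [ 0.52872889 -0.09369383  0.06126504]
```

View pics/top_m.png

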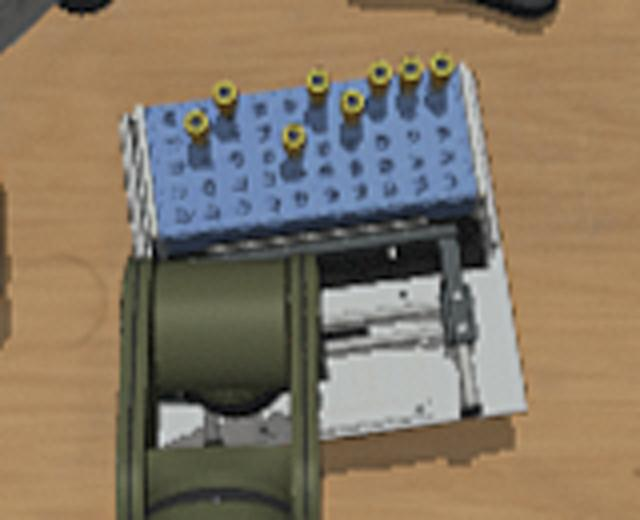

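View pics/scene_m.png

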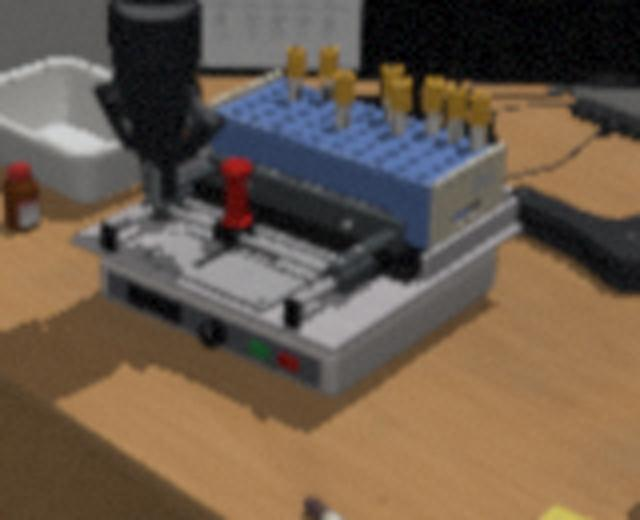

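The post stands free at (237,195) in the scene crop, and the rack is against the back stop. In the top crop the short leg is visible at (345,332), level with the post's block. Next I'll move the finger to the post's left side.

Request:
send_rows([
  {"ax": 0, "ay": 0, "az": 0, "x": -0.005, "y": 0, "z": 0, "fingers": 0},
  {"ax": 0, "ay": 0, "az": 0, "x": -0.015, "y": 0, "z": 0, "fingers": 0},
  {"ax": 0, "ay": 0, "az": 0, "x": -0.027, "y": 0, "z": 0, "fingers": 0},
  {"ax": 0, "ay": 0, "az": 0, "x": -0.036, "y": 0, "z": 0, "fingers": 0},
  {"ax": 0, "ay": 0, "az": 0, "x": -0.04, "y": 0, "z": 0, "fingers": 0},
  {"ax": 0, "ay": 0, "az": 0, "x": -0.04, "y": -0.003, "z": 0, "fingers": 0},
  {"ax": 0, "ay": 0, "az": 0, "x": -0.04, "y": -0.008, "z": 0, "fingers": 0},
  {"ax": 0, "ay": 0, "az": 0, "x": -0.04, "y": -0.013, "z": 0, "fingers": 0},
  {"ax": 0, "ay": 0, "az": 0, "x": -0.04, "y": -0.017, "z": 0, "fingers": 0},
  {"ax": 0, "ay": 0, "az": 0, "x": -0.04, "y": -0.02, "z": 0, "fingers": 0},
  {"ax": 0, "ay": 0, "az": 0, "x": -0.04, "y": -0.022, "z": 0, "fingers": 0},
  {"ax": 0, "ay": 0, "az": 0, "x": -0.04, "y": -0.024, "z": 0, "fingers": 0},
  {"ax": 0, "ay": 0, "az": 0, "x": -0.04, "y": -0.026, "z": 0, "fingers": 0},
  {"ax": 0, "ay": 0, "az": 0, "x": -0.04, "y": -0.028, "z": 0, "fingers": 0},
])

```text
time_s: 10.15
tool_pos: [0.4907, 0.0403, 0.1123]
tool_rot: [180.0, -0.0, -172.4]
force: [-0.8, 1.6, 1.2]
gripper_width: 0.004
grasp_force: 0.8
```

Request:
send_rows([
  {"ax": 0, "ay": 0, "az": 0, "x": 0, "y": -0.002, "z": 0, "fingers": 0},
  {"ax": 0, "ay": 0, "az": 0, "x": 0, "y": -0.004, "z": 0, "fingers": 0},
  {"ax": 0, "ay": 0, "az": 0, "x": 0, "y": -0.006, "z": 0, "fingers": 0},
  {"ax": 0, "ay": 0, "az": 0, "x": 0, "y": -0.008, "z": 0, "fingers": 0},
])

```text
time_s: 10.55
tool_pos: [0.4918, 0.0322, 0.1123]
tool_rot: [180.0, -0.0, -172.4]
force: [-0.8, 1.5, 1.2]
gripper_width: 0.002
grasp_force: 0.8
```

Sliding at about 1.6 N, so the post is turning the corner freely.

Request:
send_rows([
  {"ax": 0, "ay": 0, "az": 0, "x": 0, "y": -0.002, "z": 0, "fingers": 0},
  {"ax": 0, "ay": 0, "az": 0, "x": 0, "y": -0.004, "z": 0, "fingers": 0},
  {"ax": 0, "ay": 0, "az": 0, "x": 0, "y": -0.006, "z": 0, "fingers": 0},
  {"ax": 0, "ay": 0, "az": 0, "x": 0, "y": -0.008, "z": 0, "fingers": 0},
  {"ax": 0, "ay": 0, "az": 0, "x": 0, "y": -0.01, "z": 0, "fingers": 0},
  {"ax": 0, "ay": 0, "az": 0, "x": 0, "y": -0.012, "z": 0, "fingers": 0},
  {"ax": 0, "ay": 0, "az": 0, "x": 0, "y": -0.014, "z": 0, "fingers": 0},
  {"ax": 0, "ay": 0, "az": 0, "x": 0, "y": -0.016, "z": 0, "fingers": 0},
  {"ax": 0, "ay": 0, "az": 0, "x": 0, "y": -0.018, "z": 0, "fingers": 0},
  {"ax": 0, "ay": 0, "az": 0, "x": 0, "y": -0.02, "z": 0, "fingers": 0},
])

```text
time_s: 11.55
tool_pos: [0.4945, 0.0123, 0.1123]
tool_rot: [180.0, -0.0, -172.4]
force: [-1.0, 1.0, 0.0]
gripper_width: 0.002
grasp_force: 0.8
```

```bash
python3 m.py 2>/dev/null
```

```text
scene 73 post mixer -0.061030015499157216 -0.01687940413988175
top 9 post mixer -0.06585163416463978 -0.015496271853507604
rack ((566.873291015625, 4.794075012207031), (215.86544799804688, 236.4967041015625), 7.633011817932129) 0.016334481994456345 -0.0013783728741308965
[0.49454107 0.01218274 0.11230559] [-0.58165346  0.69453385 -1.00568497]
```

Request:
send_rows([
  {"ax": 0, "ay": 0, "az": 0, "x": 0, "y": -0.002, "z": 0, "fingers": 0},
  {"ax": 0, "ay": 0, "az": 0, "x": 0, "y": -0.004, "z": 0, "fingers": 0},
  {"ax": 0, "ay": 0, "az": 0, "x": 0, "y": -0.006, "z": 0, "fingers": 0},
  {"ax": 0, "ay": 0, "az": 0, "x": 0, "y": -0.007, "z": 0, "fingers": 0},
  {"ax": 0, "ay": 0, "az": 0, "x": 0, "y": -0.008, "z": 0, "fingers": 0},
])

```text
time_s: 12.15
tool_pos: [0.4955, 0.0045, 0.1123]
tool_rot: [-180.0, -0.0, -172.4]
force: [-0.6, 1.1, 0.5]
gripper_width: -0.001
grasp_force: 0.8
```

Request:
send_rows([
  {"ax": 0, "ay": 0, "az": 0, "x": 0, "y": -0.001, "z": 0, "fingers": 0},
])

```text
time_s: 12.25
tool_pos: [0.4957, 0.0035, 0.1123]
tool_rot: [180.0, -0.0, -172.4]
force: [-0.2, 2.3, 1.3]
gripper_width: -0.002
grasp_force: 0.8
```

Request:
send_rows([
  {"ax": 0, "ay": 0, "az": 0, "x": 0, "y": -0.001, "z": 0, "fingers": 0},
  {"ax": 0, "ay": 0, "az": 0, "x": 0, "y": -0.0015, "z": 0, "fingers": 0},
])

```text
time_s: 12.45
tool_pos: [0.4959, 0.002, 0.1123]
tool_rot: [-180.0, -0.0, -172.4]
force: [-0.3, 1.8, 0.2]
gripper_width: 0.002
grasp_force: 0.8
```

Request:
send_rows([
  {"ax": 0, "ay": 0, "az": 0, "x": 0, "y": -0.001, "z": 0, "fingers": 0},
  {"ax": 0, "ay": 0, "az": 0, "x": 0, "y": -0.0015, "z": 0, "fingers": 0},
])

```text
time_s: 12.65
tool_pos: [0.496, 0.001, 0.1123]
tool_rot: [179.9, -0.0, -172.4]
force: [-1.2, 5.5, 1.0]
gripper_width: 0.002
grasp_force: 2.4
```

Request:
send_rows([
  {"ax": 0, "ay": 0, "az": 0, "x": 0, "y": -0.001, "z": 0, "fingers": 0},
  {"ax": 0, "ay": 0, "az": 0, "x": 0, "y": -0.001, "z": 0, "fingers": 0},
])

```text
time_s: 12.85
tool_pos: [0.496, 0.0008, 0.1124]
tool_rot: [179.8, -0.0, -172.4]
force: [-1.7, 7.0, 2.3]
gripper_width: 0.003
grasp_force: 3.7
```

The post is at the stop: force is rising and the tool is no longer moving. I'll back off sideways, then back and up.

Request:
send_rows([
  {"ax": 0, "ay": 0, "az": 0, "x": 0, "y": 0, "z": 0, "fingers": 0},
  {"ax": 0, "ay": 0, "az": 0, "x": 0, "y": 0.006, "z": 0, "fingers": 0},
  {"ax": 0, "ay": 0, "az": 0, "x": 0, "y": 0.015, "z": 0, "fingers": 0},
  {"ax": 0, "ay": 0, "az": 0, "x": 0.01, "y": 0.025, "z": 0, "fingers": 0},
  {"ax": 0, "ay": 0, "az": 0, "x": 0.025, "y": 0.035, "z": -0.01, "fingers": 0},
  {"ax": 0, "ay": 0, "az": 0, "x": 0.04, "y": 0.05, "z": -0.03, "fingers": 0},
  {"ax": 0, "ay": 0, "az": 0, "x": 0.055, "y": 0.075, "z": -0.06, "fingers": 0},
  {"ax": 0, "ay": 0, "az": 0, "x": 0.06, "y": 0.11, "z": -0.09, "fingers": 0},
  {"ax": 0, "ay": 0, "az": 0, "x": 0.06, "y": 0.15, "z": -0.11, "fingers": 0},
  {"ax": 0, "ay": 0, "az": 0, "x": 0.06, "y": 0.19, "z": -0.12, "fingers": 0},
  {"ax": 0, "ay": 0, "az": 0, "x": 0.06, "y": 0.23, "z": -0.12, "fingers": 0},
  {"ax": 0, "ay": 0, "az": 0, "x": 0.06, "y": 0.26, "z": -0.12, "fingers": 0},
  {"ax": 0, "ay": 0, "az": 0, "x": 0.06, "y": 0.27, "z": -0.12, "fingers": 0},
  {"ax": 0, "ay": 0, "az": 0, "x": 0.06, "y": 0.27, "z": -0.12, "fingers": 0},
  {"ax": 0, "ay": 0, "az": 0, "x": 0.06, "y": 0.27, "z": -0.12, "fingers": 0},
])

```text
time_s: 14.35
tool_pos: [0.4008, 0.2586, 0.232]
tool_rot: [-179.9, -0.0, -172.4]
force: [0.6, -0.5, -0.3]
gripper_width: 0.001
grasp_force: 0.0
```

```bash
python3 m.py 2>/dev/null
```

```text
scene 78 post mixer -0.05821488628098332 -0.02583337390599023
top 65 post mixer -0.058005805965229015 -0.02341911677219849
rack ((587.7697143554688, 71.83956909179688), (177.93434143066406, 391.3434753417969), 29.708799362182617) 0.045914536574556325 0.062314477241188874
[0.40118279 0.25822013 0.2321156 ] [ 0.56667554  0.02723709 -0.02626918]
```

View pics/top_m.png

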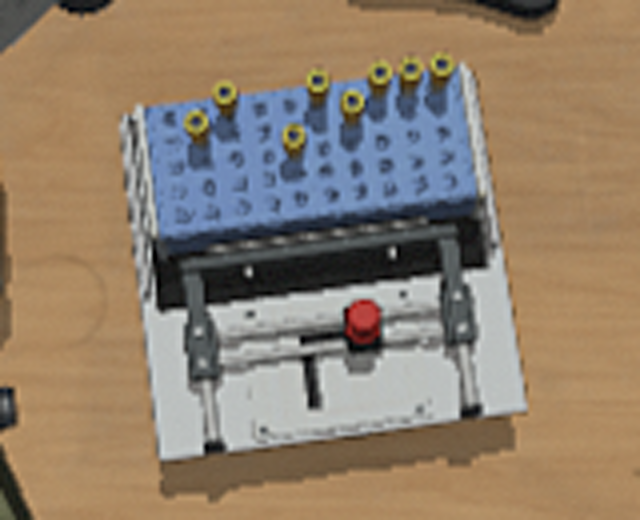

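The post is at (363,320) in the top crop, at the right end of the short leg, and the slot's long leg is empty behind it. One numeric check of the rack and the travel before I hand in.

```bash
python3 - <<'E'
from station import *
from h import *
import pickle
t=np.radians(7.6);X=np.array([np.cos(t),np.sin(t)]);Y=np.array([-X[1],X[0]]);o=np.array([.5505,.004])
for n in('scene','top'):
  for c in(pickle.load(open(n+'.pkl','rb')),read_camera(n)):
    P=pts(c);x=(P[...,:2]-o)@X;y=(P[...,:2]-o)@Y
    m=red(c)&(P[...,2]>.1)&(P[...,2]<.17)&(abs(y)<.06)&(x<0)&(x>-.15)
    h=cv2.cvtColor(c['pixels'],cv2.COLOR_BGR2HSV);b=(abs(y)<.14)&(x>0)&(x<.13)&(h[...,0]>105)&(h[...,0]<125)&(h[...,1]>80)&(P[...,2]>.14)&(P[...,2]<.16)
    r=cv2.minAreaRect(np.stack([x[b],y[b]],-1).astype(np.float32)*1000);print(n,'post',x[m].mean().round(4),y[m].mean().round(4),'rack',np.round(r[0],1),np.round(r[1],1),round(r[2],2))
E
```

```text
scene post -0.1007 0.0172 rack [49.4  2.5] [ 97.7 230.1] 0.05
scene post -0.06 -0.0275 rack [68.6  0.7] [232.2  97.8] 89.77
top post -0.0981 0.0209 rack [49.4 -0.4] [ 98.7 236.8] 0.04
top post -0.0577 -0.0236 rack [71.3 -1.3] [236.2 102.5] 89.84
```

```bash
python3 -c "
from station import *
print(job_done())"
```

```text
the job is handed in; nothing more can be done
None
```

I pushed the post to the slot corner and then to the end of the short leg, so the clamp is locked. The last images show the rack square against the back stop, the arm is clear, and the job is handed in; no verdict was returned.

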